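# Rock the stuck spigot out of the drill jig

### The job

Clear up after drilling: lay the two finished spigots from the steel catch tray in the blue tote, without dropping them. Then take the last spigot by its pin, where it is stuck tight in the drill jig, and rock it side to side along the long side of its foot, at least twice each way and a good 5 degrees each time, working it upwards until it frees; the jig only stands on the bench, so do not lift it or drag it along. Finish holding the spigot upright in the gripper, straight above its nest with its foot just clear of the nest walls (a finger's breadth, 10 to 20 mm), and leave the carton, bottle and screwdriver alone.

Things in the scene. Friction and masses are not known exactly. Their poses are not given: they have to be found in the camera images.
- stuck: the stuck spigot, aluminium, 0.15 kg: rectangular foot 24 (x) x 44 (y) x 34 mm (z) with a round pin, 16 mm diameter, 55 mm long, standing along +z on the middle of the foot (89 mm in all; a shallow groove near the pin's top). Upright in the jig's nest, axes as the jig's. Origin at the centre of the foot's underside
- stuck_pin (a point): on the axis of the stuck spigot's pin, half-way along the pin: 27 mm above the foot's top, 61 mm above its underside (axes as stuck)
- stuck_foot (a point): centre of the underside of the stuck spigot's foot (axes as stuck); 26 mm below jig_nest while it is seated
- stuck_tip (a point): centre of the top end of the stuck spigot's pin, 89 mm above its foot's underside
- done0_body (a point): centre of the foot of a finished spigot, of the same shape and size as the stuck one but with a cross hole. It lies in the catch tray on a 44 x 34 face of its foot: its own z (the pin) and y (foot 44 mm wide) are level, this point is 12 mm above the tray floor. Its centre of mass is 8 mm from here towards the pin
- done1_body (a point): the same point of the other finished spigot, lying in the same way
- done0: the first finished spigot; origin at the centre of its foot's underside, 17 mm from done0_body
- done1: the second finished spigot; origin likewise
- jig: drill jig: base plate 120 (x) x 160 (y) mm, its top 24 mm above the bench, on four rubber feet, the nest in its middle; 3.3 kg, stands loose. Origin at the centre of its underside. Sprung plungers (-x side) and fixed buttons (+x side) pinch the foot at y = +12 and -12 mm, 46 mm above the bench, 30 N each. A straight pull on it takes over 60 N, so it only lifts the jig; rocking takes about 1 N m
- jig_nest (a point): centre of the nest's mouth, level with the top of its walls, 56 mm above the bench; y along its long side (the rocking direction). Nest 28 (x) x 60 (y) mm inside, 60 x 76 outside. The foot has 8 mm of room at each y end and stands out 8 mm; it rests on a pad 14 mm wide in y and can rock 10 degrees each way about x. After rising 16 mm it has left the plungers, after 26 mm the nest
- tray: steel catch tray, 300 (x) x 220 (y) x 25 mm, wall 3 mm with a 4 mm lip outside, inner floor 3 mm above the bench, fixed; origin at the centre of its underside
- tote: blue plastic tote, open-topped, 300 (x) x 220 (y) x 90 mm, wall 5 mm with a 12 mm rim outside, inner floor 5 mm above the bench, fixed; origin at the centre of its underside
- carton_mid (a point): bystander: closed cardboard carton 70 x 110 x 45 mm, centre
- oil_mid (a point): bystander: white plastic oil bottle, 56 mm diameter, 130 mm tall, centre
- driver_grip (a point): bystander: screwdriver lying on the bench, middle of its handle
There are look-alikes about, which are no part of the job. Leave any green or orange look-alike of the done0 alone.

How it is judged (in metres and radians):
On the way, in this order (a step that is already met when the one before it is completed fails the run):
1. both finished spigots lie in the tote, released and at rest (x of done0_body in the frame of tote between -0.145 and 0.145 m and y of done0_body in the frame of tote between -0.105 and 0.105 m and z of each of done0_body, done1_body in the frame of tote below 0.06 m and contact force between the fingers and done0 below 0.1 N and linear speed of each of done0, done1 below 0.05 m/s and x of done1_body in the frame of tote between -0.145 and 0.145 m and y of done1_body in the frame of tote between -0.105 and 0.105 m and contact force between the fingers and done1 below 0.1 N), for 0.2 s.
2. the stuck spigot, still in its nest, leans over 3.5 degrees to the nest's +y side (z of stuck_foot in the frame of jig_nest below -0.004 m and horizontal distance between stuck_foot and jig_nest below 0.02 m and angle between stuck_foot's own z axis and vertical above 0.06 rad and y of stuck_tip in the frame of jig_nest above 0.003 m).
3. it leans over 3.5 degrees to the -y side, still in its nest (z of stuck_foot in the frame of jig_nest below -0.004 m and horizontal distance between stuck_foot and jig_nest below 0.02 m and angle between stuck_foot's own z axis and vertical above 0.06 rad and y of stuck_tip in the frame of jig_nest below -0.003 m).
4. it leans over 3.5 degrees to the +y side again, still in its nest (all of step 2).
At the end, for the whole second after the job is handed in: the fingers hold the spigot still, upright within 11 degrees, its underside 3 to 45 mm above the nest walls and within 30 mm of the nest centre, clear of the jig; the jig stands level within 25 mm of its start; both finished spigots lie released in the tote (all of step 1 and z of stuck_foot in the frame of jig_nest between 0.003 and 0.045 m and horizontal distance between stuck_foot and jig_nest below 0.03 m and angle between stuck_foot's own z axis and vertical below 0.2 rad and contact force between the fingers and stuck above 1 N and contact force between stuck and jig below 0.2 N and linear speed of stuck below 0.05 m/s and distance of jig from where it was at the start of the episode below 0.025 m and angle between jig's own z axis and vertical below 0.03 rad); the arm keeps its last pose, push and grip.
It fails at once if the jig is lifted more than 8 mm off the bench (height (world z) of jig above 0.008 m).
It fails at once if the jig is dragged more than 25 mm (distance of jig from where it was at the start of the episode above 0.025 m).
It fails at once if a finished spigot is dropped (falls free at more than 0.8 m/s, some 30 mm) ((linear speed of done0 above 0.8 m/s and contact force between the fingers and done0 below 0.05 N) or (linear speed of done1 above 0.8 m/s and contact force between the fingers and done1 below 0.05 N)).
It fails at once if the carton, the bottle or the screwdriver is moved more than 25 mm (distance of any of carton_mid, oil_mid, driver_grip from where it was at the start of the episode above 0.025 m).
It also fails if it takes over 72 s, if anything falls off the work surface, if the arm or the gripper's body presses on something with over 40 N, if the wrist force passes 120 N, or if a joint passes its speed limit or range.

### The arm

A 6-joint arm with a two-finger parallel gripper is mounted at the origin on the work surface. World frame = base frame: x ahead of the robot, y to its left, z up, the work surface at z = 0. Lengths are in m, angles in degrees, forces in N, time in s.
With the tool pointing down it reaches from about 0.25 to 0.725 m from the base axis. Payload 9.7 kg.
Tool frame: the origin (TCP) lies midway between the tips of the shut fingers; the grasp point (between the pads) lies 19 mm behind it (grip_point_offset is the distance from the TCP to the grasp point, in m); y points along the fingers, z is the direction in which the jaws open and shut, and the axes are right-handed (so a half turn about y gives the same grasp; the last joint's range is limited). The gripper opens to 85 mm and grips with 20 to 120 N. Pads are 22 mm wide; open, the fingers measure 114 mm over their backs; the gripper's body (76 mm by 85 mm) begins 54 mm behind the grasp point. The pads swing forward as they close: fully open they stand 13 mm farther back than shut.
Start: joints at [65.604, 4.979, 10.078, 95.1, 0, 90], TCP at [0.227, 0.501, 0.231] pointing down, gripper open.
Joint ranges: [-179.16, 179.16], [-48.56, 103.87], [-65.8, 70.77], [-126.05, 130.52], [-82.76, 87.17], [-180, 180]. Speed limits (degrees/s): [127.2, 127.2, 147.25, 180, 180, 180].

### API

Orientations are given as [roll, pitch, yaw] about the fixed x, y, z axes, in that order (R = Rz(yaw) Ry(pitch) Rx(roll)).
In Python, from workcell import get_obs, camera, job_done, grip_point_offset gives the robot as it stands.
- The arm moves only by the tool move_arm, never from a script. Its argument "deltas" is a list that holds one entry, the list of rows, each a list of 4 numbers: the shift along the tool's x, y, z in m, then the turn about the tool's y in degrees. A call has 1 to 5 rows; each row is the pose to reach, as a shift and turn from the pose commanded when the call began, along the tool's axes at that moment; what a row does not reach only later rows make up. A row lasts 1/10 s, in which the tool goes at most 50 mm and 8.59 degrees, less where a joint would pass 70% of its speed; a pose out of reach is approached as far as the arm can. A call with a gripper value outside its range is refused whole. "claw" is the finger opening in m, from 0 to 0.0854, set as the call begins (left out, the last holds). The fingers move at their own pace and stop on an object; "newtons" is the grip in N (left out, the last holds). Time passes only in rows, so rows that repeat a pose let the fingers close. It gives the time, the measured TCP pose, the force and the opening at its end, in the units of the state.
- get_obs(): the state, without advancing time (a new reading comes with each control period).
- camera(name): name is "scene" or "top"; returns a dict with "color" (400x640x3 uint8, blue, green, red), "range_z" (400x640 float32, m along the optical axis (not along the pixel's ray), 0 where there is no reading), "fx", "fy", "cx", "cy" (pixels), "k1" (the pictures are not rectified: a ray, as slopes to the right and down, at radius r is drawn at 1 + k1 r^2 times it, then the intrinsics apply), "T" (4x4, takes a point from camera to world coordinates). Camera axes: x right, y down, z forward; pixel columns grow to the right and rows downward; lengths in m; the calibration is good to about 2 mm. A picture is of the moment at which its call begins.
- job_done(): hands the job in, once; it reports no verdict.
The state is a dict: "time": time; "q": joint angles; "qd": joint speeds; "joint_efforts": joint torques, N m; "ee_pos": TCP position; "tcp_rot": TCP orientation; "wrist_force": force on the tool from outside, world axes, zero at the start; "torque": the same for the moment, N m; "opening": finger opening in m.
Only numpy, scipy, OpenCV 4.12 (cv2) and the standard library are available. Lean on these libraries where they do the work, as an engineer would, in place of code of your own. Each camera call takes 0.05 s, during which the arm holds its last target. There are 200 camera calls.

## Working session

There is one attempt and no reset: what is moved stays moved. The work goes in short steps, Python scripts to look and compute and a tool call to move; the robot and the scene stay as the last step left them, time stands still between calls to the robot, and variables do not carry over. Pictures are saved under pics/ and viewed, about 8 in all and at most 12, crops included, and the job is handed in when it is done.

Besides the shell and the picture viewer there is one more tool, called after "Request:" as name(argument=value, ...), one argument or row to a line, values as JSON. move_arm: Moves the arm, as the interface text tells. Its arguments: {"type":"object","properties":{"deltas":{"type":"array"},"claw":{"type":"number"},"newtons":{"type":"number"}},"required":["deltas"]}

```bash
mkdir -p pics; ls
cat > h.py <<'E'
import numpy as np, cv2
from workcell import *
def cloud(c):
    h,w=c["range_z"].shape
    u,v=np.meshgrid(np.arange(w),np.arange(h))
    K=np.array([[c["fx"],0,c["cx"]],[0,c["fy"],c["cy"]],[0,0,1.]])
    p=np.stack([u.ravel(),v.ravel()],1).astype(np.float32)[:,None]
    xd=(p[:,0,0]-c["cx"])/c["fx"]; yd=(p[:,0,1]-c["cy"])/c["fy"]
    x,y=xd.copy(),yd.copy()
    for _ in range(20):
        s=1+c["k1"]*(x*x+y*y); x=xd/s; y=yd/s
    R=np.stack([x,y,np.ones_like(x)],1)
    d=R@c["T"][:3,:3].T
    P=c["T"][:3,3]+d*c["range_z"].ravel()[:,None]
    return P.reshape(h,w,3), d.reshape(h,w,3), c["T"][:3,3]
def plane(d,o,z): return o+d*((z-o[2])/d[...,2:3])
E
python3 - <<'E'
from h import *
for n in("scene","top"):
    c=camera(n); cv2.imwrite(f"pics/{n}0.png",c["color"]); np.savez(f"{n}0.npz",**c); print(n,c["fx"],c["k1"],c["T"].round(3).tolist())
print(get_obs(),grip_point_offset)
E
```

```text
pics
scene 518.8398077492856 -0.09277568181789701 [[-0.666, 0.587, -0.46, 1.122], [0.746, 0.518, -0.419, 0.48], [-0.008, -0.622, -0.783, 1.195], [0.0, 0.0, 0.0, 1.0]]
top 469.61295021409035 -0.051452933030287584 [[0.007, -0.995, 0.098, 0.342], [-1.0, -0.006, 0.009, -0.126], [-0.009, -0.099, -0.995, 1.448], [0.0, 0.0, 0.0, 1.0]]
{'time': 0.1, 'q': array([6.56017976e+01, 5.00532175e+00, 1.00375726e+01, 9.50978520e+01,
       9.17429949e-04, 9.00015287e+01]), 'qd': array([-0.02317174, -0.13584484,  0.0897805 ,  0.01016617, -0.04597468,
       -0.00987329]), 'joint_efforts': array([-5.54999096e-04, -5.21562624e+01,  4.65653622e+01,  1.60136854e-02,
       -3.42194062e-05,  6.70863130e-06]), 'ee_pos': array([0.22710296, 0.5006985 , 0.23066643]), 'tcp_rot': array([-9.00656012e+01,  9.15679026e-04, -2.43997321e+01]), 'wrist_force': array([ 0.25438977, -0.4001992 , -0.46912209]), 'torque': array([ 0.01256545,  0.02562657, -0.03149289]), 'opening': 0.08579703338810443} 0.0187
```

View pics/top0.png

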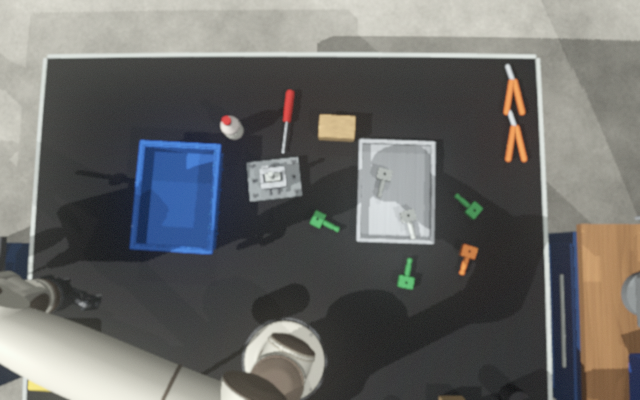

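View pics/scene0.png

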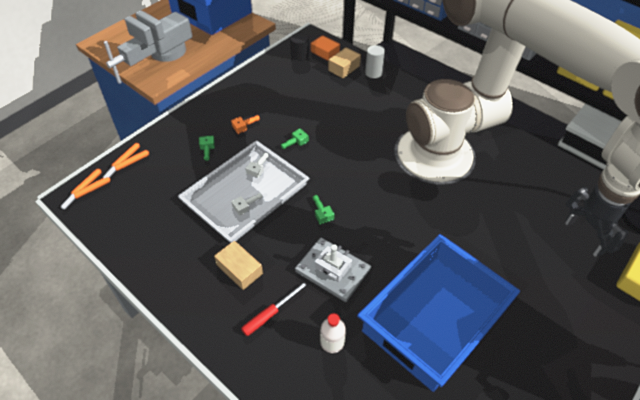

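Run:
```python
from h import *
for n,boxes in(("top",[(235,145,310,210),(355,135,440,245)]),("scene",[(285,230,380,305),(175,135,315,245)])):
    c=dict(np.load(n+"0.npz")); P,d,o=cloud(c)
    im=[cv2.resize(c["color"][b[1]:b[3],b[0]:b[2]],(400,300),interpolation=cv2.INTER_CUBIC) for b in boxes]
    cv2.imwrite(f"pics/c_{n}.png",np.hstack(im))
    # tray spigots & pin by height
    x,y,z=P[...,0],P[...,1],P[...,2]
    def rep(name,m,nmin=5):
        k,l,st,ce=cv2.connectedComponentsWithStats(m.astype(np.uint8))
        for i in range(1,k):
            if st[i,4]>=nmin:
                q=P[l==i]; r=cv2.minAreaRect(q[:,:2].astype(np.float32)*1000)
                print(n,name,"px",ce[i].round(0),st[i,4],"mean",q.mean(0).round(4),"zr",np.percentile(q[:,2],[5,95]).round(3),"rect",np.round(r[0],0),np.round(r[1],0),round(r[2],1))
    b=boxes[1]; B=np.zeros(z.shape,bool); B[b[1]:b[3],b[0]:b[2]]=1
    J=np.zeros(z.shape,bool); b=boxes[0]; J[b[1]:b[3],b[0]:b[2]]=1
    rep("tray>9",B&(z>.009)&(z<.04))
    rep("jig>12",J&(z>.012)); rep("jig>44",J&(z>.044),4); rep("jig>75",J&(z>.075),2)
    hsv=cv2.cvtColor(c["color"],cv2.COLOR_BGR2HSV)
    rep("blue rim",(hsv[...,0]>100)&(hsv[...,0]<125)&(hsv[...,1]>120)&(z>.08)&(z<.1)&(x>.2),60)
    rep("red",((hsv[...,0]<6)|(hsv[...,0]>174))&(hsv[...,1]>150)&(x>.2)&(z>-.01),20)
```

```text
top tray>9 px [401. 194.] 1609 mean [ 0.5065 -0.3524  0.0248] zr [0.015 0.031] rect [ 517. -340.] [242. 315.] 88.3
top tray>9 px [383. 179.] 265 mean [ 0.5526 -0.297   0.0238] zr [0.015 0.031] rect [ 541. -294.] [44. 94.] 75.3
top jig>12 px [283. 149.] 15 mean [0.6481 0.0111 0.0156] zr [0.013 0.02 ] rect [648.  11.] [ 5. 23.] 78.1
top jig>12 px [274. 179.] 2034 mean [0.5488 0.0353 0.0384] zr [0.019 0.063] rect [468.   9.] [324. 177.] 18.5
top jig>44 px [272. 178.] 548 mean [0.5481 0.0363 0.0671] zr [0.047 0.11 ] rect [458. -13.] [310.  90.] 28.3
top jig>75 px [271. 175.] 36 mean [0.5454 0.0315 0.148 ] zr [0.082 0.124] rect [453. -45.] [274.  14.] 39.3
top blue rim px [176. 196.] 2161 mean [0.4897 0.317  0.0892] zr [0.083 0.094] rect [491. 320.] [245. 327.] 87.0
top red px [288. 105.] 263 mean [ 0.7829 -0.0032  0.0265] zr [0.002 0.029] rect [585. -47.] [507.  50.] 12.5
top red px [226. 120.] 49 mean [0.7091 0.168  0.1266] zr [0.125 0.133] rect [726. 185.] [77. 17.] 44.3
scene tray>9 px [296. 140.] 164 mean [ 0.2662 -0.3601  0.0183] zr [0.01  0.026] rect [ 267. -368.] [41. 91.] 66.1
sc
[... 848 characters left out ...]
0.047 0.111] rect [829. 226.] [771.  92.] 34.1
scene jig>44 px [375. 300.] 77 mean [0.5888 0.1998 0.0888] zr [0.084 0.092] rect [588. 201.] [36. 18.] 0.1
scene jig>75 px [333. 251.] 79 mean [0.5562 0.0411 0.1034] zr [0.08 0.12] rect [556.  41.] [18. 14.] 45.9
scene jig>75 px [375. 300.] 77 mean [0.5888 0.1998 0.0888] zr [0.084 0.092] rect [588. 201.] [36. 18.] 0.1
scene blue rim px [438. 310.] 3243 mean [0.5047 0.3251 0.0887] zr [0.083 0.093] rect [491. 320.] [246. 329.] 86.5
scene red px [259. 320.] 439 mean [0.7905 0.0031 0.0268] zr [-0.     0.028] rect [956. 207.] [632.  94.] 50.4
scene red px [333. 319.] 123 mean [0.7046 0.1656 0.1235] zr [-0.002  0.132] rect [885. 294.] [603.  30.] 36.0
```

View pics/c_top.png

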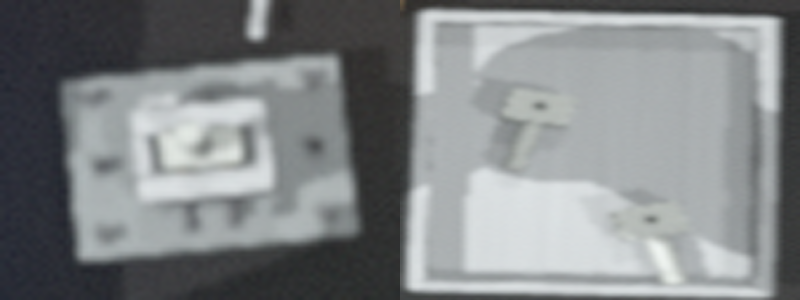

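View pics/c_scene.png

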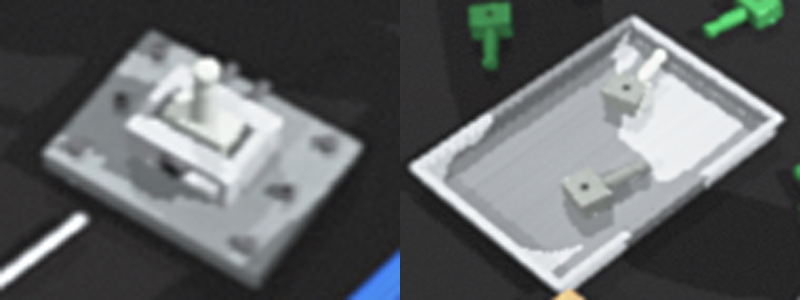

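Run:
```python
from h import *
allP={}
for n in("top","scene"):
    c=dict(np.load(n+"0.npz")); P,d,o=cloud(c); allP[n]=P
    x,y,z=P[...,0],P[...,1],P[...,2]
    R=lambda q:[np.round(v,1) for v in cv2.minAreaRect(q[:,:2].astype(np.float32)*1000)]
    T=(abs(x-.517)<.105)&(abs(y+.338)<.14)&(z>.008)&(z<.045)
    k,l,st,ce=cv2.connectedComponentsWithStats(T.astype(np.uint8))
    for i in range(1,k):
        if st[i,4]<60: continue
        q=P[l==i]; r=R(q); 
        top=q[q[:,2]>.0235]; 
        print(n,"spig",st[i,4],ce[i].round(),r,"top",R(top),top.mean(0).round(4), "ztop",np.median(top[:,2]).round(4))
        # PCA axis of all and pin part: points >30mm from top median
        m=np.median(top[:,:2],0); far=q[np.hypot(*(q[:,:2]-m).T)>.03]
        print("   med",m.round(4),"far",len(far),far.mean(0).round(4),"yaw",np.degrees(np.arctan2(*(far.mean(0)[:2]-m)[::-1])).round(1))
    N=(abs(x-.55)<.1)&(abs(y-.037)<.12)
    q=P[N&(z>.0195)&(z<.028)]; print(n,"plate",R(q),np.median(q[:,2]).round(4))
    q=P[N&(z>.051)&(z<.0595)&(np.hypot(x-.55,y-.037)<.06)]; print(n,"wall",R(q),np.median(q[:,2]).round(4))
    q=P[N&(z>.0615)&(z<.068)&(np.hypot(x-.55,y-.037)<.05)]; print(n,"foot",R(q),np.median(q[:,2]).round(4))
    q=P[N&(z>.08)&(z<.13)&(np.hypot(x-.55,y-.037)<.05)]; print(n,"pin",len(q),q.mean(0).round(4),q[:,2].max().round(4))
    print(n,"floor", np.median(z[(abs(x-.517)<.09)&(abs(y+.338)<.12)&(z<.008)]).round(4))
```

```text
top spig 226 [359. 191.] [array([ 517.5, -226.5]), array([ 13.9, 206.3]), np.float64(88.2)] top [array([ 517.6, -224.6]), array([ 10.1, 206.3]), np.float64(88.2)] [ 0.5182 -0.2244  0.0272] ztop 0.027
   med [ 0.521  -0.2241] far 165 [ 0.5135 -0.2247  0.0261] yaw -175.0
top spig 314 [432. 193.] [array([ 517.1, -450.7]), array([ 17.5, 208.6]), np.float64(87.6)] top [array([ 517.1, -448.2]), array([ 10.9, 208.6]), np.float64(89.0)] [ 0.5106 -0.4492  0.0271] ztop 0.0267
   med [ 0.5069 -0.4493] far 224 [ 0.5144 -0.4483  0.0235] yaw 8.3
top spig 269 [383. 179.] [array([ 538.4, -297. ]), array([49.3, 95.8]), np.float64(77.1)] top [array([ 542.3, -294.1]), array([43.7, 87.4]), np.float64(75.1)] [ 0.5636 -0.2998  0.0272] ztop 0.0267
   med [ 0.5653 -0.2976] far 70 [ 0.5195 -0.2902  0.0192] yaw 170.8
top spig 201 [408. 217.] [array([ 436.2, -372.8]), array([48.7, 48.5]), np.float64(5.4)] top [array([ 435. , -374.4]), array([45.6, 43.6]), np.float64(15.6)] [ 0.4404 -0.3732  0.0271] ztop 0.0268
   med [ 0.4399 -0.3728] far 2 [ 0.4378 -0.3905  0.0124] yaw -96.7
top plate [array([566.2,  38.7]), 
[... 942 characters left out ...]
), np.float64(88.0)] [ 0.5197 -0.2222  0.0268] ztop 0.0266
   med [ 0.5218 -0.2221] far 184 [ 0.5203 -0.2232  0.0229] yaw -142.3
scene spig 289 [244. 203.] [array([ 543.5, -292.7]), array([48.9, 90.7]), np.float64(75.8)] top [array([ 547. , -296.9]), array([47.2, 83.8]), np.float64(87.2)] [ 0.5657 -0.2976  0.0267] ztop 0.0263
   med [ 0.5684 -0.2959] far 72 [ 0.5193 -0.2858  0.0188] yaw 168.4
scene plate [array([553. ,  39.4]), array([122.7, 161.1]), np.float64(7.0)] 0.0236
scene wall [array([549.6,  39. ]), array([87.7, 77. ]), np.float64(6.3)] 0.0552
scene foot [array([553.2,  47.6]), array([25.3, 60.2]), np.float64(8.7)] 0.0646
scene pin 75 [0.556  0.0411 0.1048] 0.1243
scene floor 0.0022
```

Run:
```python
from h import *
R=lambda q:[np.round(v,1).tolist() for v in cv2.minAreaRect(q[:,:2].astype(np.float32)*1000)]
for n in("top","scene"):
    c=dict(np.load(n+"0.npz")); P,d,o=cloud(c)
    x,y,z=P[...,0],P[...,1],P[...,2]
    T=(abs(x-.517)<.14)&(abs(y+.338)<.098)&(z>.009)&(z<.045)
    k,l,st,ce=cv2.connectedComponentsWithStats(T.astype(np.uint8))
    for i in range(1,k):
        if st[i,4]<60: continue
        q=P[l==i]; foot=q[q[:,2]>.0245]
        m=np.median(foot[:,:2],0)
        foot=foot[np.hypot(*(foot[:,:2]-m).T)<.032]
        far=q[(np.hypot(*(q[:,:2]-m).T)>.035)]
        f=far.mean(0)
        print(n,ce[i].round(),"foot",R(foot),foot.mean(0).round(4),"far",f.round(4),"yaw",np.degrees(np.arctan2(*(f[:2]-foot.mean(0)[:2])[::-1])).round(1),"all",R(q))
    q=P[(abs(x-.491)<.12)&(abs(y-.32)<.08)&(z<.03)&(z>-.01)]; print(n,"tote floor",len(q),np.median(q[:,2]).round(4))
    for a,b in((.12,.02),): 
        B=(abs(x-.553)<.1)&(abs(y-.039)<.1)
        q=P[B&(z>.085)&(z<.13)&(np.hypot(x-.553,y-.039)<.03)]
        for z0 in(.09,.105,.118): 
            s=q[abs(q[:,2]-z0)<.007]; print("  pin",z0,len(s),s.mean(0).round(4) if len(s) else 0, np.ptp(s,0).round(3) if len(s) else 0)
```

```text
top [383. 179.] foot [[562.2, -299.4], [43.7, 46.3], 75.1] [ 0.5669 -0.301   0.0279] far [ 0.5151 -0.2882  0.0197] yaw 166.0 all [[540.8, -293.8], [43.7, 93.7], 75.3]
top [409. 220.] foot [[433.2, -374.9], [49.3, 43.6], 15.6] [ 0.4403 -0.3727  0.0275] far [ 0.3929 -0.3847  0.0199] yaw -165.8 all [[417.5, -378.2], [82.2, 45.7], 15.6]
top tote floor 3881 0.0047
  pin 0.09 3 [0.5463 0.0366 0.0899] [0.003 0.009 0.002]
  pin 0.105 4 [0.5487 0.0328 0.1001] [0.009 0.006 0.004]
  pin 0.118 25 [0.5522 0.037  0.1188] [0.015 0.012 0.01 ]
scene [256. 166.] foot [[442.0, -370.3], [35.4, 45.3], 15.9] [ 0.4422 -0.3704  0.0276] far [ 0.3913 -0.3822  0.0198] yaw -166.9 all [[419.7, -371.1], [86.5, 48.6], 6.1]
scene [244. 203.] foot [[565.6, -297.8], [47.0, 46.9], 88.1] [ 0.5688 -0.2983  0.0275] far [ 0.5169 -0.2847  0.0194] yaw 165.3 all [[542.7, -293.1], [49.1, 89.3], 77.1]
scene tote floor 5227 0.0047
  pin 0.09 17 [0.5571 0.0425 0.0914] [0.012 0.012 0.012]
  pin 0.105 16 [0.5563 0.0417 0.1039] [0.015 0.012 0.013]
  pin 0.118 34 [0.5551 0.0399 0.1179] [0.016 0.014 0.013]
```

Request:
move_arm(
  deltas=[
    [[0.035,0,-0.033,-5],[0.07,0,-0.065,-10],[0.106,0,-0.098,-10],[0.141,0,-0.13,-10],[0.176,0,-0.163,-10]],
  ],
  claw=0.068,
  newtons=60,
)

```text
time: 0.6
ee_pos: [0.3203, 0.278, 0.231]
tcp_rot: [-90.0, 0.0, -14.4]
wrist_force: [1.5, 1.2, 0.9]
opening: 0.0681
```

Request:
move_arm(
  deltas=[
    [[0.029,0,-0.038,0],[0.058,0,-0.077,0],[0.088,0,-0.115,0],[0.117,0,-0.154,0],[0.146,0,-0.192,0]],
  ],
)

```text
time: 1.1
ee_pos: [0.414, 0.0554, 0.2312]
tcp_rot: [-90.0, -0.0, -14.4]
wrist_force: [1.6, 1.0, 0.2]
opening: 0.0681
```

Request:
move_arm(
  deltas=[
    [[0.029,0,-0.038,0],[0.058,0,-0.077,0],[0.088,0,-0.115,0],[0.117,0,-0.154,0],[0.146,0,-0.192,0]],
  ],
)

```text
time: 1.6
ee_pos: [0.5077, -0.167, 0.2309]
tcp_rot: [-90.0, 0.0, -14.4]
wrist_force: [1.7, 0.5, 0.3]
opening: 0.0683
```

Request:
move_arm(
  deltas=[
    [[0.022,0.025,-0.029,0],[0.044,0.05,-0.058,0],[0.066,0.075,-0.087,0],[0.087,0.1,-0.115,0],[0.087,0.1,-0.115,0]],
  ],
)

```text
time: 2.1
ee_pos: [0.5621, -0.3003, 0.1253]
tcp_rot: [-89.9, 0.4, -14.6]
wrist_force: [-1.0, 0.8, 0.2]
opening: 0.0681
```

Request:
move_arm(
  deltas=[
    [[0,0.03,0.001,0],[0,0.06,0.001,0],[0,0.09,0.001,0],[0,0.11,0.001,0],[0,0.122,0.001,0]],
  ],
)

```text
time: 2.6
ee_pos: [0.5625, -0.2959, 0.0076]
tcp_rot: [-90.0, 0.1, -14.4]
wrist_force: [-0.3, 0.3, 0.3]
opening: 0.068
```

Request:
move_arm(
  deltas=[
    [[0,0.0,0,0],[0,0.002,0,0],[0,0.002,0,0]],
  ],
)

```text
time: 2.9
ee_pos: [0.5641, -0.2971, 0.0086]
tcp_rot: [-90.0, -0.1, -14.4]
wrist_force: [-0.3, -0.4, 0.0]
opening: 0.0678
```

Run:
```python
from h import *
c=camera("scene"); im=c["color"][120:260,160:330]
t=camera("top")["color"][130:250,350:450]
cv2.imwrite("pics/g1.png",np.hstack([cv2.resize(im,(486,400)),cv2.resize(t,(300,400))])); print(get_obs()["ee_pos"],get_obs()["wrist_force"])
```

```text
[ 0.56400003 -0.29713241  0.00853595] [0.63855313 0.02557809 0.29239861]
```

View pics/g1.png

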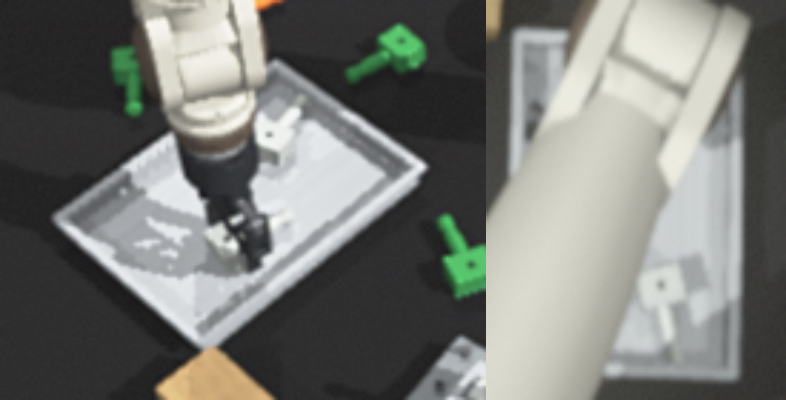

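Request:
move_arm(
  deltas=[
    [[0,0.004,-0.001,0],[0,0.004,-0.001,0]],
  ],
)

```text
time: 3.2
ee_pos: [0.563, -0.2979, 0.003]
tcp_rot: [-90.0, 0.0, -14.4]
wrist_force: [-0.0, -0.5, -0.3]
opening: 0.0677
```

Request:
move_arm(
  deltas=[
    [[0,0,0,0],[0,0,0,0],[0,0,0,0],[0,0,0,0],[0,0,0,0]],
  ],
  claw=0.03,
  newtons=60,
)

```text
time: 3.7
ee_pos: [0.5633, -0.298, 0.0036]
tcp_rot: [-90.0, -0.0, -14.4]
wrist_force: [0.2, -1.3, 4.6]
opening: 0.0427
```

Request:
move_arm(
  deltas=[
    [[0,-0.01,0,0],[0,-0.03,0,0],[0,-0.06,0,0],[0,-0.09,0,0],[0,-0.12,0,0]],
  ],
)

```text
time: 4.2
ee_pos: [0.5628, -0.2976, 0.1246]
tcp_rot: [-90.0, 0.0, -14.4]
wrist_force: [0.6, -0.7, -1.0]
opening: 0.0426
```

Request:
move_arm(
  deltas=[
    [[-0.012,-0.02,0.043,0],[-0.025,-0.04,0.086,0],[-0.037,-0.06,0.128,0],[-0.049,-0.08,0.171,0],[-0.062,-0.085,0.214,0]],
  ],
)

```text
time: 4.7
ee_pos: [0.5564, -0.0735, 0.2111]
tcp_rot: [-90.0, -0.2, -14.4]
wrist_force: [0.8, 0.0, -1.9]
opening: 0.0427
```

Request:
move_arm(
  deltas=[
    [[-0.012,0,0.043,0],[-0.025,0,0.086,0],[-0.037,0,0.128,0],[-0.049,0,0.171,0],[-0.062,0,0.214,0]],
  ],
)

```text
time: 5.2
ee_pos: [0.5489, 0.1494, 0.2086]
tcp_rot: [-90.0, 0.0, -14.4]
wrist_force: [1.1, -0.1, -0.5]
opening: 0.0429
```

Request:
move_arm(
  deltas=[
    [[-0.012,0,0.043,0],[-0.025,0,0.086,0],[-0.037,0,0.128,0],[-0.049,0,0.171,0],[-0.049,0,0.171,0]],
  ],
)

```text
time: 5.7
ee_pos: [0.5433, 0.3301, 0.2072]
tcp_rot: [-90.0, 0.1, -14.1]
wrist_force: [-0.9, 0.7, -1.4]
opening: 0.0432
```

Request:
move_arm(
  deltas=[
    [[0,0.03,0,0],[0,0.06,0,0],[0,0.09,0,0],[0,0.12,0,0],[0,0.12,0,0]],
  ],
)

```text
time: 6.2
ee_pos: [0.5423, 0.3238, 0.0839]
tcp_rot: [-90.3, 0.3, -14.4]
wrist_force: [-0.1, -0.9, -2.4]
opening: 0.0426
```

Request:
move_arm(
  deltas=[
    [[0,0.025,0,0],[0,0.05,0,0],[0,0.065,0,0],[0,0.072,0,0],[0,0.076,0,0]],
  ],
)

```text
time: 6.7
ee_pos: [0.5448, 0.3254, 0.0129]
tcp_rot: [-90.0, -0.0, -14.4]
wrist_force: [-0.5, 0.8, -1.1]
opening: 0.0425
```

Request:
move_arm(
  deltas=[
    [[0,0,0,0],[0,0,0,0]],
  ],
)

```text
time: 6.9
ee_pos: [0.545, 0.3257, 0.0135]
tcp_rot: [-89.9, -0.1, -14.4]
wrist_force: [-0.2, 0.1, -1.3]
opening: 0.0425
```

Request:
move_arm(
  deltas=[
    [[0,0.003,0,0],[0,0.007,0,0],[0,0.007,0,0]],
  ],
)

```text
time: 7.2
ee_pos: [0.5449, 0.3256, 0.0057]
tcp_rot: [-90.0, -0.0, -14.4]
wrist_force: [0.1, -0.9, 0.8]
opening: 0.043
```

Request:
move_arm(
  deltas=[
    [[0,0,0,0],[0,0,0,0],[0,0,0,0],[0,0,0,0]],
  ],
  claw=0.066,
)

```text
time: 7.6
ee_pos: [0.5445, 0.3254, 0.0052]
tcp_rot: [-90.0, 0.0, -14.4]
wrist_force: [0.8, -0.7, 0.1]
opening: 0.0662
```

Request:
move_arm(
  deltas=[
    [[0,-0.03,0,0],[0,-0.07,0,0],[0,-0.11,0,0],[0,-0.15,0,0],[0,-0.19,0,0]],
  ],
)

```text
time: 8.1
ee_pos: [0.5443, 0.3252, 0.197]
tcp_rot: [-90.0, -0.0, -14.4]
wrist_force: [1.3, 1.1, 0.8]
opening: 0.0665
```

Request:
move_arm(
  deltas=[
    [[0.005,0,-0.048,-7.2],[0.009,0,-0.096,-14.4],[0.014,0,-0.143,-21.6],[0.019,0,-0.191,-28.9],[0.024,0,-0.239,-28.9]],
  ],
)

```text
time: 8.6
ee_pos: [0.5077, 0.0863, 0.1954]
tcp_rot: [-90.0, -0.0, 14.8]
wrist_force: [0.8, -0.5, 1.2]
opening: 0.0657
```

Request:
move_arm(
  deltas=[
    [[-0.018,0,-0.043,0],[-0.037,0,-0.086,0],[-0.055,0,-0.128,0],[-0.074,0,-0.171,0],[-0.092,0,-0.214,0]],
  ],
)

```text
time: 9.1
ee_pos: [0.4722, -0.144, 0.1956]
tcp_rot: [-90.0, -0.0, 14.5]
wrist_force: [1.3, -0.1, -0.8]
opening: 0.066
```

Request:
move_arm(
  deltas=[
    [[-0.018,0,-0.043,0],[-0.037,0,-0.086,0],[-0.055,0,-0.128,0],[-0.074,0,-0.171,0],[-0.092,0,-0.214,0]],
  ],
)

```text
time: 9.6
ee_pos: [0.4367, -0.3744, 0.1955]
tcp_rot: [-90.0, -0.0, 14.5]
wrist_force: [1.4, 0.1, -0.4]
opening: 0.0661
```

Request:
move_arm(
  deltas=[
    [[0,0.03,0,0],[0,0.06,0,0],[0,0.09,0,0],[0,0.1,0,0],[0,0.1,0,0]],
  ],
)

```text
time: 10.1
ee_pos: [0.4368, -0.372, 0.0941]
tcp_rot: [-89.9, 0.1, 14.5]
wrist_force: [0.1, -1.2, 0.4]
opening: 0.066
```

Descend, grip, lift.

Request:
move_arm(
  deltas=[
    [[0,0.03,0,0],[0,0.06,0,0],[0,0.075,0,0],[0,0.086,0,0],[0,0.091,0,0]],
  ],
)

```text
time: 10.6
ee_pos: [0.4377, -0.3727, 0.0046]
tcp_rot: [-90.0, -0.0, 14.5]
wrist_force: [-0.2, 0.2, 0.0]
opening: 0.0659
```

Request:
move_arm(
  deltas=[
    [[0,0,0,0],[0,0,0,0],[0,0,0,0],[0,0,0,0],[0,0,0,0]],
  ],
  claw=0.03,
  newtons=60,
)

```text
time: 11.1
ee_pos: [0.438, -0.3731, 0.0057]
tcp_rot: [-90.1, -0.1, 14.5]
wrist_force: [-0.3, 0.0, 6.5]
opening: 0.0431
```

Request:
move_arm(
  deltas=[
    [[0,-0.02,0,0],[0,-0.06,0,0],[0,-0.1,0,0],[0,-0.15,0,0],[0,-0.2,0,0]],
  ],
)

```text
time: 11.6
ee_pos: [0.437, -0.3722, 0.2061]
tcp_rot: [-90.0, 0.0, 14.5]
wrist_force: [0.8, -0.9, -0.3]
opening: 0.0427
```

Request:
move_arm(
  deltas=[
    [[0.012,0,0.0465,0],[0.024,0,0.093,0],[0.036,0,0.1395,0],[0.048,0,0.186,0],[0.06,0,0.2325,0]],
  ],
)

```text
time: 12.1
ee_pos: [0.4368, -0.1307, 0.2045]
tcp_rot: [-90.0, -0.0, 14.5]
wrist_force: [0.4, 0.5, -0.3]
opening: 0.043
```

Request:
move_arm(
  deltas=[
    [[0.012,0,0.0465,0],[0.024,0,0.093,0],[0.036,0,0.1395,0],[0.048,0,0.186,0],[0.06,0,0.2325,0]],
  ],
)

```text
time: 12.6
ee_pos: [0.4366, 0.1096, 0.2047]
tcp_rot: [-90.0, -0.1, 14.5]
wrist_force: [0.8, 0.1, -0.6]
opening: 0.0426
```

Request:
move_arm(
  deltas=[
    [[0.012,0,0.0465,0],[0.024,0,0.093,0],[0.036,0,0.1395,0],[0.047,0,0.186,0],[0.047,0,0.186,0]],
  ],
)

```text
time: 13.1
ee_pos: [0.4352, 0.3041, 0.2033]
tcp_rot: [-90.0, 0.1, 14.8]
wrist_force: [-0.7, 0.4, -2.5]
opening: 0.0429
```

Request:
move_arm(
  deltas=[
    [[0,0.03,0,0],[0,0.06,0,0],[0,0.09,0,0],[0,0.12,0,0],[0,0.12,0,0]],
  ],
)

```text
time: 13.6
ee_pos: [0.4341, 0.2979, 0.0805]
tcp_rot: [-90.1, 0.4, 14.5]
wrist_force: [-0.7, 0.3, -1.1]
opening: 0.0426
```

Request:
move_arm(
  deltas=[
    [[0,0.025,0,0],[0,0.05,0,0],[0,0.065,0,0],[0,0.07,0,0],[0,0.07,0,0]],
  ],
)

```text
time: 14.1
ee_pos: [0.4362, 0.2995, 0.0148]
tcp_rot: [-90.0, 0.0, 14.5]
wrist_force: [-0.2, -1.3, -1.5]
opening: 0.043
```

Request:
move_arm(
  deltas=[
    [[0,0.004,0,0],[0,0.006,0,0],[0,0.006,0,0]],
  ],
)

```text
time: 14.4
ee_pos: [0.4362, 0.2997, 0.0086]
tcp_rot: [-90.0, -0.0, 14.5]
wrist_force: [0.3, -0.3, -1.8]
opening: 0.0427
```

Request:
move_arm(
  deltas=[
    [[0,0,0,0],[0,0,0,0],[0,0,0,0],[0,0,0,0]],
  ],
  claw=0.066,
)

```text
time: 14.8
ee_pos: [0.4361, 0.2996, 0.0085]
tcp_rot: [-90.0, -0.0, 14.5]
wrist_force: [0.3, 0.1, -0.1]
opening: 0.0663
```

Request:
move_arm(
  deltas=[
    [[0,-0.03,0,0],[0,-0.07,0,0],[0,-0.11,0,0],[0,-0.16,0,0],[0,-0.21,0,0]],
  ],
)

```text
time: 15.3
ee_pos: [0.4356, 0.2993, 0.2201]
tcp_rot: [-90.0, 0.0, 14.5]
wrist_force: [1.2, 2.6, 0.2]
opening: 0.0658
```

Run:
```python
from h import *
c=camera("scene"); t=camera("top"); np.savez("scene1.npz",**c);np.savez("top1.npz",**t)
a=cv2.resize(c["color"][225:400,290:540],(500,350)); b=cv2.resize(t["color"][130:270,120:310],(300,221)); b=cv2.copyMakeBorder(b,0,129,0,0,0)
cv2.imwrite("pics/p1.png",np.hstack([a,b])); print(get_obs()["ee_pos"])
```

```text
[0.43771863 0.30071845 0.22575984]
```

View pics/p1.png

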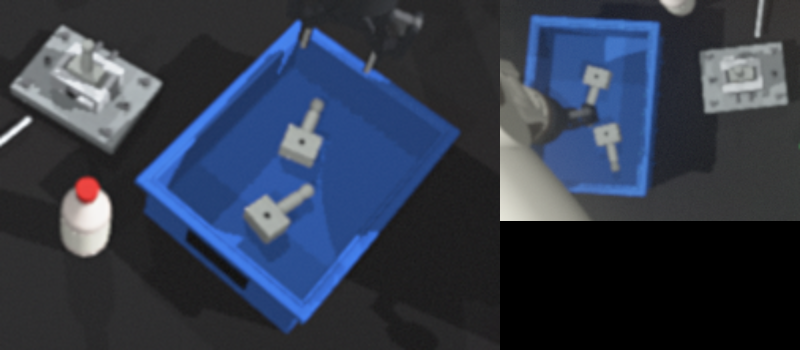

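Run:
```python
from h import *
R=lambda q:[np.round(v,1).tolist() for v in cv2.minAreaRect(q[:,:2].astype(np.float32)*1000)]
for n in("top","scene"):
  acc=[]
  for k in(0,1):
    P,d,o=cloud(dict(np.load(f"{n}{k}.npz"))); x,y,z=P[...,0],P[...,1],P[...,2]
    r=np.hypot(x-.5535,y-.0385)
    q=P[(r<.02)&(z>.1165)]; acc.append(q)
    w=P[(r<.06)&(z>.053)&(z<.059)]; pl=P[(r<.105)&(z>.021)&(z<.026)]; ft=P[(r<.03)&(z>.062)&(z<.067)]
    print(n,k,"tip",len(q),q.mean(0).round(4),R(q),"wall",R(w),"plate",R(pl),"foot",R(ft))
P,d,o=cloud(dict(np.load("scene1.npz")));x,y,z=P[...,0],P[...,1],P[...,2]
m=(abs(x-.491)<.135)&(abs(y-.32)<.098)&(z>.017)&(z<.06)
k,l,st,ce=cv2.connectedComponentsWithStats(m.astype(np.uint8))
for i in range(1,k):
  if st[i,4]>60: q=P[l==i]; print(ce[i],q.mean(0).round(3),R(q))
```

```text
top 0 tip 17 [0.5529 0.0363 0.1204] [[552.7, 36.9], [12.7, 12.9], 62.3] wall [[549.8, 36.0], [72.8, 78.3], 0.7] plate [[551.8, 37.1], [120.0, 160.0], 6.5] foot [[549.1, 37.1], [31.9, 43.2], 5.8]
top 1 tip 19 [0.5529 0.0378 0.1192] [[553.1, 38.6], [12.0, 12.3], 44.9] wall [[545.4, 35.7], [82.1, 78.6], 0.8] plate [[552.0, 37.3], [119.6, 160.3], 6.6] foot [[545.5, 36.6], [36.7, 43.5], 9.6]
scene 0 tip 25 [0.5543 0.0394 0.1191] [[554.4, 39.4], [13.3, 12.5], 40.6] wall [[553.4, 39.4], [80.0, 77.0], 6.3] plate [[553.2, 39.5], [122.6, 161.1], 6.8] foot [[554.4, 39.8], [25.3, 43.1], 8.7]
scene 1 tip 25 [0.554  0.0389 0.1191] [[554.2, 39.4], [13.3, 13.3], 16.9] wall [[549.4, 38.5], [81.9, 77.2], 7.8] plate [[553.1, 39.8], [123.6, 161.3], 7.0] foot [[554.4, 39.5], [23.9, 44.6], 6.7]
[441.46728972 292.79439252] [0.431 0.298 0.027] [[414.0, 294.2], [92.6, 42.3], 13.7]
[427.14736842 330.40789474] [0.54  0.329 0.026] [[526.4, 333.1], [43.9, 91.8], 72.8]
```

Request:
move_arm(
  deltas=[
    [[0.0075,0,-0.045,6.6],[0.015,0,-0.09,13.2],[0.0225,0,-0.136,19.8],[0.03,0,-0.181,26.4],[0.037,0,-0.226,33]],
  ],
  claw=0.05,
)

```text
time: 15.9
ee_pos: [0.5289, 0.0883, 0.2182]
tcp_rot: [-90.0, -0.0, -18.8]
wrist_force: [0.7, 0.7, 0.2]
opening: 0.0499
```

Request:
move_arm(
  deltas=[
    [[0.01,0,-0.01,6.6],[0.02,0,-0.02,13.2],[0.03,0,-0.03,19.8],[0.0385,0,-0.042,26.4],[0.0385,0,-0.042,33]],
  ],
)

```text
time: 16.4
ee_pos: [0.552, 0.0366, 0.2178]
tcp_rot: [-90.0, -0.0, -51.9]
wrist_force: [-0.6, 0.0, 0.4]
opening: 0.0501
```

Request:
move_arm(
  deltas=[
    [[0,0,0,8],[0,0,0,16],[0,0,0,24],[0,0,0,31.5],[0,0,0,31.5]],
  ],
)

```text
time: 16.9
ee_pos: [0.5516, 0.038, 0.218]
tcp_rot: [-90.0, 0.0, -83.1]
wrist_force: [0.4, -0.4, 0.3]
opening: 0.0498
```

Request:
move_arm(
  deltas=[
    [[0,0,0,0],[0,0,0,0]],
  ],
)

```text
time: 17.1
ee_pos: [0.5516, 0.038, 0.2182]
tcp_rot: [-90.0, 0.0, -82.8]
wrist_force: [-0.3, -0.2, -0.3]
opening: 0.0501
```

Request:
move_arm(
  deltas=[
    [[0,0.03,0.0015,0.4],[0,0.06,0.0015,0.4],[0,0.09,0.0015,0.4],[0,0.12,0.0015,0.4],[0,0.137,0.0015,0.4]],
  ],
)

```text
time: 17.6
ee_pos: [0.5521, 0.0381, 0.0786]
tcp_rot: [-90.2, 0.0, -83.3]
wrist_force: [0.5, -0.3, -0.5]
opening: 0.0499
```

Request:
move_arm(
  deltas=[
    [[0,0.0,0,0],[0,0,0,0]],
  ],
  claw=0.03,
)

```text
time: 17.8
ee_pos: [0.5532, 0.0382, 0.0818]
tcp_rot: [-90.0, 0.0, -83.3]
wrist_force: [-0.1, 0.4, 1.2]
opening: 0.0301
```

Run:
```python
from h import *
c=camera("scene")
cv2.imwrite("pics/j1.png",cv2.resize(c["color"][205:315,270:390],(654,600),interpolation=cv2.INTER_CUBIC)); o=get_obs(); print(o["ee_pos"],o["tcp_rot"],o["wrist_force"],o["opening"])
```

```text
[0.55369536 0.03821287 0.08257727] [-8.99144822e+01 -3.75744769e-03 -8.33505389e+01] [ 0.00912223 -0.2988255   0.15144067] 0.030219567878324586
```

View pics/j1.png

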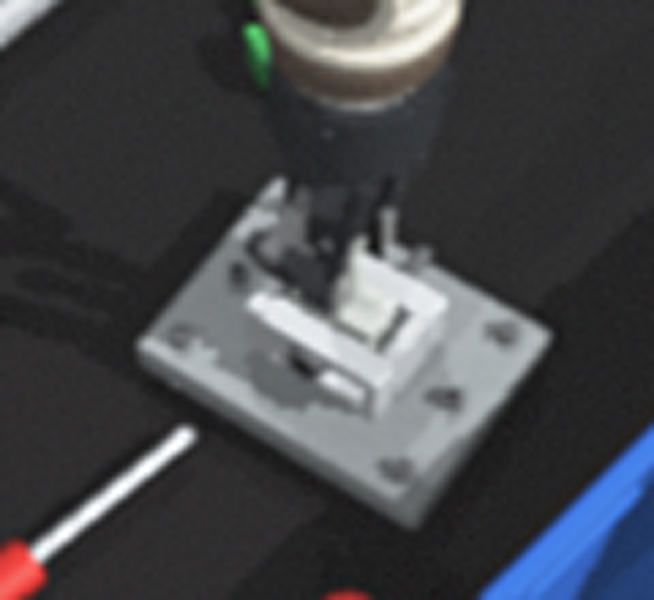

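Request:
move_arm(
  deltas=[
    [[0,0.004,0,0],[0,0.004,0,0]],
  ],
)

```text
time: 18.05
ee_pos: [0.5535, 0.0382, 0.0778]
tcp_rot: [-89.9, -0.0, -83.4]
wrist_force: [-1.3, 0.1, -0.2]
opening: 0.0301
```

Request:
move_arm(
  deltas=[
    [[0,0,0,0],[0,0,0,0],[0,0,0,0],[0,0,0,0]],
  ],
  claw=0.005,
  newtons=25,
)

```text
time: 18.45
ee_pos: [0.5524, 0.0381, 0.0779]
tcp_rot: [-90.1, -0.0, -83.4]
wrist_force: [-5.4, -1.7, 5.0]
opening: 0.0153
```

Run:
```python
from h import *
o=get_obs(); print(o["ee_pos"],o["wrist_force"],o["torque"],o["opening"])
```

```text
[0.55237898 0.03806951 0.07787786] [-5.40128397 -1.6604636   5.04146031] [-0.15578299  1.31594565  0.01157276] 0.015275207526703083
```

Request:
move_arm(
  deltas=[
    [[0,0,-0.001,0],[0,0,-0.001,0]],
  ],
)

```text
time: 18.65
ee_pos: [0.5522, 0.038, 0.0779]
tcp_rot: [-90.0, -0.0, -83.4]
wrist_force: [-2.4, -0.5, 5.7]
opening: 0.0153
```

Request:
move_arm(
  deltas=[
    [[0,0,0,0],[0,0,0,0],[0,0,0,0]],
  ],
  claw=0.005,
  newtons=70,
)

```text
time: 18.95
ee_pos: [0.5522, 0.038, 0.0779]
tcp_rot: [-90.0, -0.0, -83.4]
wrist_force: [-4.3, -1.4, 6.7]
opening: 0.0144
```

Request:
move_arm(
  deltas=[
    [[-0.001,0,0,0],[-0.002,0,0,0],[-0.003,0,0,0],[-0.004,0,0,0],[-0.005,0,0,0]],
  ],
)

```text
time: 19.45
ee_pos: [0.5521, 0.0394, 0.078]
tcp_rot: [-90.0, -0.5, -83.5]
wrist_force: [-0.9, -22.2, 5.8]
opening: 0.0144
```

Request:
move_arm(
  deltas=[
    [[-0.001,0,0,0],[-0.002,0,0,0],[-0.003,0,0,0],[-0.003,0,0,0]],
  ],
)

```text
time: 19.85
ee_pos: [0.5515, 0.0442, 0.078]
tcp_rot: [-90.0, -0.2, -83.5]
wrist_force: [-1.2, -6.7, 7.8]
opening: 0.0144
```

```bash
cat >> h.py <<'E'
def jigcheck():
    c=camera("scene"); P,d,o=cloud(c); x,y,z=P[...,0],P[...,1],P[...,2]
    r=np.hypot(x-.553,y-.039); g=cv2.minAreaRect
    q=P[(r<.105)&(z>.019)&(z<.0275)]; R=g(q[:,:2].astype(np.float32)*1000)
    A=np.c_[q[:,:2],np.ones(len(q))]; pl=np.linalg.lstsq(A,q[:,2],rcond=None)[0]
    # foot top plane (slope along jig y)
    a=np.radians(6.7); u=(x-.553)*np.cos(a)+(y-.039)*np.sin(a); v=-(x-.553)*np.sin(a)+(y-.039)*np.cos(a)
    f=(abs(u)<.010)&(abs(v)<.03)&(z>.0585)&(z<.095)
    F=np.c_[v[f],z[f]]*1000
    print("plate",np.round(R[0],1),np.round(R[1],1),round(R[2],1),"tilt deg",np.degrees(pl[:2]).round(2),"z",np.median(q[:,2]).round(4))
    vs=F[:,0]; 
    for b in range(-24,28,4):
        s=F[(vs>=b)&(vs<b+4)]
        if len(s)>1: print("  v",b+2,"z",np.round(np.percentile(s[:,1],[25,50,75]),1),len(s))
    o=get_obs(); print(o["time"],o["ee_pos"].round(4),o["tcp_rot"].round(1),o["wrist_force"].round(1),o["torque"].round(2),o["opening"])
    return c
E
python3 -c "
from h import *
jigcheck()"
```

```text
plate [553.   38.8] [122.9 161.6] 7.0 tilt deg [-0.02 -0.04] z 0.0233
  v -6 z [59.7 60.6 61.5] 2
  v 6 z [61.5 61.7 61.9] 2
  v 10 z [63.1 66.8 80.8] 11
  v 14 z [62.6 63.9 78.7] 15
  v 18 z [61.7 62.8 76. ] 15
  v 22 z [61.8 62.2 65.2] 11
19.9 [0.5515 0.0443 0.078 ] [-90.   -0.2 -83.5] [-2.3 -8.8  6.7] [-2.17  0.52  0.03] 0.01462719563397404
```

Request:
move_arm(
  deltas=[
    [[-0.001,0,0,0],[-0.002,0,0,0],[-0.003,0,0,0],[-0.003,0,0,0]],
  ],
)

```text
time: 20.3
ee_pos: [0.5512, 0.047, 0.0778]
tcp_rot: [-90.0, -0.2, -83.5]
wrist_force: [-1.4, -8.2, 4.8]
opening: 0.0144
```

Request:
move_arm(
  deltas=[
    [[0.002,-0.0005,0,0],[0.004,-0.001,0,0],[0.006,-0.001,0,0],[0.008,-0.001,0,0],[0.01,-0.001,0,0]],
  ],
)

```text
time: 20.8
ee_pos: [0.5515, 0.0417, 0.078]
tcp_rot: [-90.0, 0.3, -83.3]
wrist_force: [-3.4, 15.1, 0.6]
opening: 0.0143
```

Request:
move_arm(
  deltas=[
    [[0.002,0,0,0],[0.004,0,0,0],[0.006,-0.0005,0,0],[0.007,-0.001,0,0],[0.008,-0.001,0,0]],
  ],
)

```text
time: 21.3
ee_pos: [0.5525, 0.0339, 0.078]
tcp_rot: [-90.1, 0.4, -83.3]
wrist_force: [-0.2, 16.6, -6.8]
opening: 0.0146
```

Request:
move_arm(
  deltas=[
    [[0.002,0,0,0],[0.004,-0.0005,0,0],[0.005,-0.001,0,0],[0.005,-0.001,0,0]],
  ],
)

```text
time: 21.7
ee_pos: [0.5528, 0.0295, 0.0786]
tcp_rot: [-90.1, 0.4, -83.2]
wrist_force: [1.0, 16.7, -10.7]
opening: 0.0145
```

```bash
python3 -c "
from h import *
jigcheck()"
```

```text
plate [552.9  38.7] [123.5 162.2] 6.7 tilt deg [-0.12  0.01] z 0.0234
  v -18 z [61.9 62.8 63.8] 2
  v -14 z [64.6 65.2 65.8] 2
  v -10 z [63.4 63.9 64.4] 2
  v -6 z [61.9 62.1 62.4] 2
  v -2 z [66.7 80.3 88.4] 12
  v 2 z [66.4 73.6 85.9] 22
  v 6 z [64.7 65.4 66. ] 9
  v 10 z [64.8 65.2 66.6] 12
  v 14 z [64.  65.4 66.1] 11
  v 18 z [61.1 62.  64.6] 7
21.75 [0.5528 0.0295 0.0786] [-90.1   0.4 -83.2] [  0.1  17.  -10.6] [ 3.87 -0.12  0.23] 0.013997229955458752
```

```bash
python3 -c "
from h import *
c=camera('scene')
cv2.imwrite('pics/k1.png',cv2.resize(c['color'][225:305,295:385],(675,600),interpolation=cv2.INTER_CUBIC))"
```

```text
(no output)
```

View pics/k1.png

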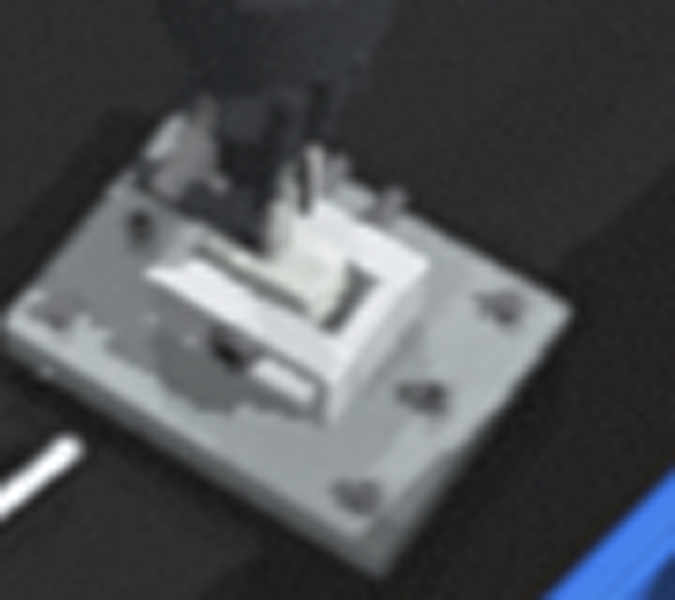

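Request:
move_arm(
  deltas=[
    [[0.001,0,0,0],[-0.002,-0.0005,0,0],[-0.005,-0.001,0,0],[-0.008,-0.0015,0,0],[-0.011,-0.002,0,0]],
  ],
)

```text
time: 22.3
ee_pos: [0.5523, 0.0353, 0.0808]
tcp_rot: [-90.1, -0.2, -83.5]
wrist_force: [4.0, -1.0, -4.5]
opening: 0.0142
```

Request:
move_arm(
  deltas=[
    [[-0.002,0,0,0],[-0.004,-0.0005,0,0],[-0.007,-0.001,0,0],[-0.009,-0.0015,0,0],[-0.0115,-0.002,0,0]],
  ],
)

```text
time: 22.8
ee_pos: [0.5509, 0.046, 0.0827]
tcp_rot: [-90.1, -0.3, -83.5]
wrist_force: [5.0, -16.2, -15.2]
opening: 0.0142
```

```bash
python3 -c "
from h import *
jigcheck()"
```

```text
plate [565.9  40.2] [150.6 161.3] 7.0 tilt deg [ 0.03 -0.1 ] z 0.0232
  v -6 z [68.4 69.  69.5] 2
  v -2 z [66.2 66.6 67. ] 2
  v 2 z [65.2 66.1 67. ] 2
  v 10 z [64.1 64.3 66.8] 5
  v 14 z [64.2 66.5 78. ] 15
  v 18 z [62.7 63.9 67.4] 16
  v 22 z [62.8 64.7 65.9] 6
22.85 [0.5509 0.0468 0.0829] [-90.1  -0.2 -83.5] [  3.8  -5.1 -10.6] [-1.43 -0.62  0.04] 0.014236848200864198
```

Request:
move_arm(
  deltas=[
    [[-0.001,0,0,0],[-0.002,0,0,0],[0.001,-0.001,0,0],[0.004,-0.0015,0,0],[0.007,-0.002,0,0]],
  ],
)

```text
time: 23.35
ee_pos: [0.5513, 0.0431, 0.0851]
tcp_rot: [-90.1, 0.2, -83.3]
wrist_force: [3.2, 6.1, -9.7]
opening: 0.0142
```

Request:
move_arm(
  deltas=[
    [[0.003,-0.0005,0,0],[0.006,-0.001,0,0],[0.009,-0.0015,0,0],[0.012,-0.002,0,0],[0.014,-0.0025,0,0]],
  ],
)

```text
time: 23.85
ee_pos: [0.5521, 0.0304, 0.0868]
tcp_rot: [-90.2, 0.4, -83.3]
wrist_force: [0.9, 13.7, -17.2]
opening: 0.0145
```

```bash
python3 -c "
from h import *
jigcheck()"
```

```text
plate [553.8  35. ] [121.8 163.1] 7.8 tilt deg [-0.14  0.02] z 0.0234
  v -22 z [71.4 71.5 71.5] 2
  v -18 z [71.4 72.  72.7] 2
  v -14 z [72.2 72.4 72.5] 2
  v -10 z [64.2 66.6 69. ] 2
  v -6 z [69.  69.6 70.1] 3
  v -2 z [70.5 73.5 85.1] 17
  v 2 z [69.1 70.7 73.8] 16
  v 6 z [69.1 69.7 71.4] 11
  v 10 z [68.9 71.1 72.4] 12
  v 14 z [65.3 67.9 71.7] 13
23.9 [0.5521 0.03   0.0869] [-90.2   0.3 -83.3] [  0.8  12.2 -13.2] [ 3.01 -0.07  0.16] 0.014316547439882359
```

Request:
move_arm(
  deltas=[
    [[0.0015,0,0,0],[0.0015,0,0,0],[-0.002,-0.0005,0,0],[-0.005,-0.001,0,0],[-0.008,-0.0015,0,0]],
  ],
)

```text
time: 24.4
ee_pos: [0.5516, 0.0337, 0.0881]
tcp_rot: [-90.2, -0.2, -83.5]
wrist_force: [2.7, -6.2, -23.3]
opening: 0.0141
```

Request:
move_arm(
  deltas=[
    [[-0.003,0,0,0],[-0.006,-0.0005,0,0],[-0.009,-0.001,0,0],[-0.012,-0.0015,0,0],[-0.016,-0.0015,0,0]],
  ],
)

```text
time: 24.9
ee_pos: [0.5488, 0.0494, 0.0889]
tcp_rot: [-90.4, -0.2, -83.5]
wrist_force: [0.1, -10.2, -22.6]
opening: 0.0139
```

```bash
python3 -c "
from h import *
c=jigcheck()
cv2.imwrite('pics/k2.png',cv2.resize(c['color'][225:305,295:385],(675,600),interpolation=cv2.INTER_CUBIC))"
```

```text
plate [561.6  51.7] [148.5 161.2] 7.1 tilt deg [-0.13 -0.12] z 0.0234
  v -10 z [67.7 70.5 72. ] 3
  v -6 z [69.3 70.9 72. ] 4
  v -2 z [64.1 69.6 71.2] 7
  v 2 z [69.4 70.3 71.1] 3
  v 6 z [66.7 72.3 74.1] 3
  v 10 z [61.7 70.5 71.6] 5
  v 14 z [66.  69.2 73. ] 6
  v 18 z [68.9 70.7 73.1] 12
  v 22 z [70.7 73.2 76. ] 14
  v 26 z [69.7 70.8 73.1] 15
24.95 [0.5487 0.0501 0.089 ] [-90.3  -0.2 -83.5] [ -1.8  -7.3 -22.3] [-1.82  0.23  0.01] 0.014320154547698543
```

View pics/k2.png

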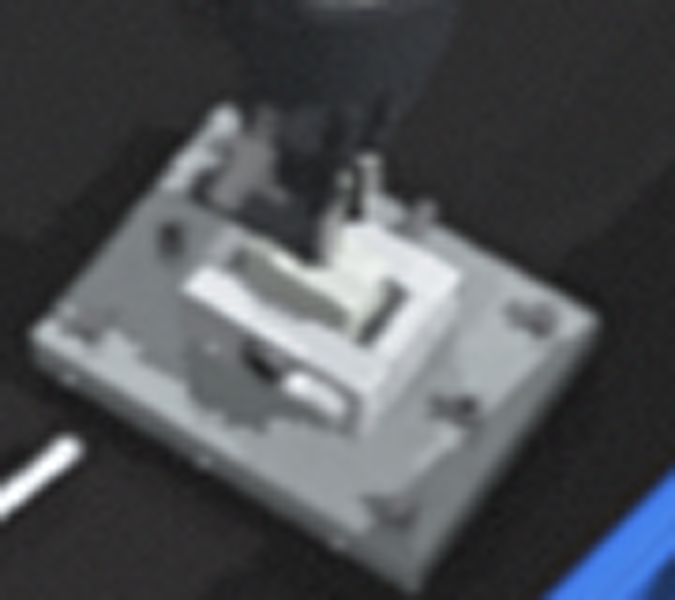

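Request:
move_arm(
  deltas=[
    [[0,0.0015,0,0],[0,0.0025,0,0],[0,0.0025,0,0]],
  ],
)

```text
time: 25.25
ee_pos: [0.549, 0.0501, 0.089]
tcp_rot: [-90.2, -0.1, -83.5]
wrist_force: [-5.1, -6.1, -5.3]
opening: 0.0143
```

```bash
cat >> h.py <<'E'
def jigshift(c):
    a=np.load("scene1.npz"); P,d,o=cloud(dict(a)); G=plane(d,o,.024)
    x0,y0,w,h=318,268,56,36
    r=cv2.matchTemplate(cv2.resize(c["color"],None,fx=4,fy=4,interpolation=cv2.INTER_CUBIC)[960:1320,1160:1640],cv2.resize(a["color"][y0:y0+h,x0:x0+w],None,fx=4,fy=4,interpolation=cv2.INTER_CUBIC),cv2.TM_CCOEFF_NORMED)
    _,s,_,p=cv2.minMaxLoc(r); du=(p[0]+1160)/4-x0; dv=(p[1]+960)/4-y0
    u,v=x0+w//2,y0+h//2
    gu=(G[v,u+5]-G[v,u-5])/10; gv=(G[v+5,u]-G[v-5,u])/10
    print("jig shift mm",((gu*du+gv*dv)[:2]*1000).round(1),"score",round(s,3))
E
python3 -c "
from h import *
jigshift(dict(np.load('scene0.npz')));c=jigcheck();jigshift(c)"
```

```text
jig shift mm [0. 0.] score 0.987
plate [548.8  51.3] [124.3 161.8] 6.8 tilt deg [-0.32 -0.04] z 0.0234
  v -18 z [59.2 59.2 59.3] 2
  v -10 z [63.6 69.1 73.1] 4
  v -6 z [68.  70.3 73.2] 7
  v -2 z [65.6 67.  72.3] 5
  v 2 z [70.2 71.5 73.2] 4
  v 6 z [64.8 66.8 70.8] 7
  v 10 z [73.1 75.9 76. ] 3
  v 14 z [69.9 71.5 72.5] 4
  v 18 z [70.3 71.9 72.7] 14
  v 22 z [70.3 71.6 74.8] 12
  v 26 z [71.6 72.7 73.4] 12
25.3 [0.549  0.0502 0.089 ] [-90.2  -0.1 -83.5] [-5.1 -7.1 -5.3] [-1.55  1.51  0.03] 0.014056306134698687
jig shift mm [-3.5  9.5] score 0.909
```

Request:
move_arm(
  deltas=[
    [[0.003,0,-0.0005,0],[0.006,0,-0.001,0],[0.009,0,-0.001,0],[0.012,0,-0.001,0],[0.014,0,-0.001,0]],
  ],
)

```text
time: 25.8
ee_pos: [0.5503, 0.0392, 0.0893]
tcp_rot: [-90.1, 0.3, -83.3]
wrist_force: [-4.6, 14.6, -5.6]
opening: 0.0142
```

```bash
python3 -c "
from h import *
c=jigcheck();jigshift(c)"
```

```text
plate [563.3  53.2] [152.6 161.7] 6.7 tilt deg [-0.18 -0.05] z 0.0232
  v -14 z [65.9 69.  70.1] 4
  v -10 z [64.8 68.4 70.4] 4
  v -6 z [65.5 70.2 73.2] 6
  v -2 z [66.6 70.9 72. ] 5
  v 2 z [68.1 71.1 74.3] 6
  v 10 z [72.3 78.7 88.8] 13
  v 14 z [72.6 76.2 82. ] 17
  v 18 z [71.6 73.2 75.7] 11
  v 22 z [68.4 73.8 76.5] 10
  v 26 z [74.  74.5 75.6] 13
25.85 [0.5503 0.0392 0.0894] [-90.1   0.3 -83.3] [-2.8 11.3 -5.8] [ 2.8   1.   -0.14] 0.014391785649492204
jig shift mm [-3.5  9.5] score 0.91
```

Request:
move_arm(
  deltas=[
    [[-0.003,-0.0005,0,0],[-0.006,-0.0005,0,0],[-0.009,-0.001,0,0],[-0.012,-0.001,0,0],[-0.015,-0.001,0,0]],
  ],
)

```text
time: 26.35
ee_pos: [0.5491, 0.0499, 0.0905]
tcp_rot: [-90.1, -0.3, -83.5]
wrist_force: [-2.0, -17.4, -5.4]
opening: 0.0147
```

Request:
move_arm(
  deltas=[
    [[-0.003,0,0,0],[-0.006,0,0,0],[-0.009,0,0,0],[-0.009,0,0,0]],
  ],
)

```text
time: 26.75
ee_pos: [0.548, 0.0598, 0.0904]
tcp_rot: [-90.1, -0.2, -83.5]
wrist_force: [-2.2, -7.3, -4.4]
opening: 0.0144
```

```bash
python3 -c "
from h import *
c=jigcheck();jigshift(c)"
```

```text
plate [567.1  53.2] [158.3 161.9] 6.9 tilt deg [-0.16 -0.08] z 0.0232
  v -18 z [59.1 59.5 59.9] 4
  v -2 z [67.5 74.1 75.4] 6
  v 2 z [63.5 67.4 75.4] 5
  v 6 z [69.8 72.  73.3] 4
  v 10 z [70.5 70.9 71.9] 5
  v 14 z [62.9 68.1 71.5] 6
  v 18 z [69.6 71.  72.9] 5
  v 22 z [65.5 72.  72.6] 5
  v 26 z [69.8 72.5 74.8] 8
26.8 [0.5479 0.0599 0.0904] [-90.1  -0.2 -83.5] [-2.  -6.6 -5.7] [-1.73  0.74 -0.17] 0.014098806666459877
jig shift mm [-3.5  9.5] score 0.909
```

Request:
move_arm(
  deltas=[
    [[0.003,-0.001,0,0],[0.006,-0.0015,0,0],[0.009,-0.002,0,0],[0.012,-0.0025,0,0],[0.015,-0.0025,0,0]],
  ],
)

```text
time: 27.3
ee_pos: [0.5494, 0.0483, 0.0927]
tcp_rot: [-90.1, 0.3, -83.3]
wrist_force: [-3.5, 3.7, -5.5]
opening: 0.0142
```

Request:
move_arm(
  deltas=[
    [[0.003,-0.0005,0,0],[0.006,-0.001,0,0],[0.009,-0.001,0,0]],
  ],
)

```text
time: 27.6
ee_pos: [0.5505, 0.0388, 0.0933]
tcp_rot: [-90.1, 0.2, -83.3]
wrist_force: [-1.7, 6.9, -8.8]
opening: 0.0141
```

```bash
python3 -c "
from h import *
c=jigcheck();jigshift(c)"
```

```text
plate [549.1  51.5] [123.7 161.8] 6.2 tilt deg [-0.24 -0.04] z 0.0234
  v -14 z [61.9 65.  68.1] 2
  v -10 z [69.9 71.8 74. ] 6
  v -6 z [66.1 73.1 74.8] 7
  v -2 z [62.2 67.2 73.1] 6
  v 2 z [71.5 75.3 75.9] 3
  v 6 z [75.7 76.7 78.1] 4
  v 10 z [71.1 77.8 84.7] 15
  v 14 z [76.2 81.8 84.9] 21
  v 18 z [76.9 77.4 77.9] 10
  v 22 z [74.6 77.4 78.5] 14
  v 26 z [70.7 77.8 78.9] 12
27.65 [0.5504 0.0384 0.0933] [-90.1   0.2 -83.4] [-3.8  5.3 -8.7] [ 1.71  0.83 -0.28] 0.014293884979218765
jig shift mm [-3.4 10.5] score 0.909
```

Request:
move_arm(
  deltas=[
    [[-0.003,-0.0005,0,0],[-0.006,-0.001,0,0],[-0.009,-0.0015,0,0],[-0.012,-0.002,0,0],[-0.015,-0.0025,0,0]],
  ],
)

```text
time: 28.15
ee_pos: [0.5493, 0.0506, 0.096]
tcp_rot: [-90.1, -0.2, -83.5]
wrist_force: [-1.9, -10.4, -9.5]
opening: 0.0144
```

Request:
move_arm(
  deltas=[
    [[-0.003,0,0,0],[-0.005,-0.0005,0,0],[-0.007,-0.001,0,0]],
  ],
)

```text
time: 28.45
ee_pos: [0.5484, 0.0576, 0.0971]
tcp_rot: [-90.1, -0.2, -83.4]
wrist_force: [-1.7, -12.0, -12.1]
opening: 0.014
```

```bash
python3 -c "
from h import *
c=jigcheck();jigshift(c)"
```

```text
plate [549.   50.9] [123.5 161.7] 6.7 tilt deg [ 0.   -0.13] z 0.0232
  v -18 z [59.7 60.2 60.7] 2
  v -6 z [66.2 69.9 74.3] 4
  v -2 z [66.8 74.7 79.2] 10
  v 2 z [73.2 75.4 79.8] 3
  v 6 z [74.1 79.9 80.6] 7
  v 10 z [74.  78.8 81.1] 4
  v 14 z [74.6 77.2 80. ] 4
  v 18 z [70.4 77.  79.7] 7
  v 22 z [69.2 74.3 78.7] 12
  v 26 z [74.2 77.8 79. ] 10
28.5 [0.5484 0.0576 0.0972] [-90.1  -0.3 -83.4] [-2.2 -9.3 -9.5] [-2.39  0.67  0.26] 0.013991314359536515
jig shift mm [-3.5  9.5] score 0.909
```

Request:
move_arm(
  deltas=[
    [[0.003,-0.001,0,0],[0.006,-0.0015,0,0],[0.009,-0.002,0,0],[0.012,-0.0025,0,0],[0.015,-0.003,0,0]],
  ],
)

```text
time: 29.0
ee_pos: [0.5506, 0.0455, 0.1018]
tcp_rot: [-89.9, 0.2, -83.3]
wrist_force: [-6.1, 10.1, 1.5]
opening: 0.0142
```

Request:
move_arm(
  deltas=[
    [[0.003,-0.0005,0,0],[0.005,-0.001,0,0],[0.005,-0.001,0,0]],
  ],
)

```text
time: 29.3
ee_pos: [0.5511, 0.0415, 0.1027]
tcp_rot: [-89.9, 0.3, -83.3]
wrist_force: [-5.8, 10.7, -1.2]
opening: 0.0142
```

Request:
move_arm(
  deltas=[
    [[-0.003,-0.001,0,0],[-0.006,-0.0015,0,0],[-0.009,-0.0025,0,0],[-0.01,-0.003,0,0],[-0.01,-0.003,0,0]],
  ],
)

```text
time: 29.8
ee_pos: [0.5502, 0.0495, 0.1049]
tcp_rot: [-89.9, -0.0, -83.4]
wrist_force: [-3.7, -1.4, 0.3]
opening: 0.0143
```

```bash
python3 -c "
from h import *
c=jigcheck();jigshift(c)"
```

```text
plate [564.5  53.1] [154.5 162. ] 7.3 tilt deg [-0.03 -0.08] z 0.0233
  v -22 z [59.3 59.8 60.4] 2
  v -10 z [86.4 86.6 87.5] 5
  v -6 z [74.  85.2 86.4] 5
  v -2 z [71.2 83.9 84.3] 6
  v 2 z [72.7 79.1 83.6] 6
  v 6 z [84.6 85.7 87.3] 4
  v 10 z [76.  80.9 83.3] 4
  v 14 z [68.  80.5 86.8] 6
  v 18 z [81.  83.2 88.5] 17
  v 22 z [83.7 85.6 88. ] 10
  v 26 z [84.5 85.9 86.7] 13
29.85 [0.5502 0.0495 0.1048] [-89.9   0.  -83.4] [-2.6 -0.8 -0.4] [-0.13  0.56 -0.04] 0.01466582876430357
jig shift mm [-3.5  9.5] score 0.908
```

Request:
move_arm(
  deltas=[
    [[0,-0.004,0,0],[0,-0.009,0,0],[0,-0.014,0,0],[0,-0.018,0,0],[0,-0.02,0,0]],
  ],
)

```text
time: 30.35
ee_pos: [0.5502, 0.0494, 0.125]
tcp_rot: [-89.9, 0.0, -83.4]
wrist_force: [-0.6, 0.2, -2.2]
opening: 0.0144
```

Request:
move_arm(
  deltas=[
    [[0,0,0,0],[0,0,0,0],[0,0,0,0]],
  ],
)

```text
time: 30.65
ee_pos: [0.5497, 0.0493, 0.124]
tcp_rot: [-90.0, 0.0, -83.4]
wrist_force: [-0.4, 0.1, -1.9]
opening: 0.0143
```

```bash
python3 -c "
from h import *
c=jigcheck();jigshift(c);np.savez('scene2.npz',**c);t=camera('top')
a=cv2.resize(c['color'][215:305,285:385],(500,450),interpolation=cv2.INTER_CUBIC)
b=cv2.resize(c['color'],(288,180)); t=cv2.resize(t['color'],(288,180)); s=np.vstack([b,t,np.zeros((90,288,3),np.uint8)])
cv2.imwrite('pics/k3.png',np.hstack([a,s]))"
```

```text
plate [550.3  51.3] [122.7 161.2] 6.7 tilt deg [-0.24 -0.16] z 0.0234
  v -10 z [80.  85.6 90.1] 4
  v -6 z [74.9 80.  86.2] 4
  v 2 z [90.8 92.  93.2] 2
  v 6 z [91.8 92.4 92.9] 2
  v 10 z [81.2 81.4 81.6] 2
  v 18 z [78.2 86.1 87. ] 7
  v 22 z [78.5 83.1 89.6] 5
  v 26 z [77.2 80.7 84.1] 3
30.7 [0.5497 0.0493 0.124 ] [-90.    0.  -83.4] [ 0.3  0.1 -2. ] [ 0.02  0.03 -0.03] 0.013683516417145809
jig shift mm [-3.5  9.5] score 0.908
```

View pics/k3.png

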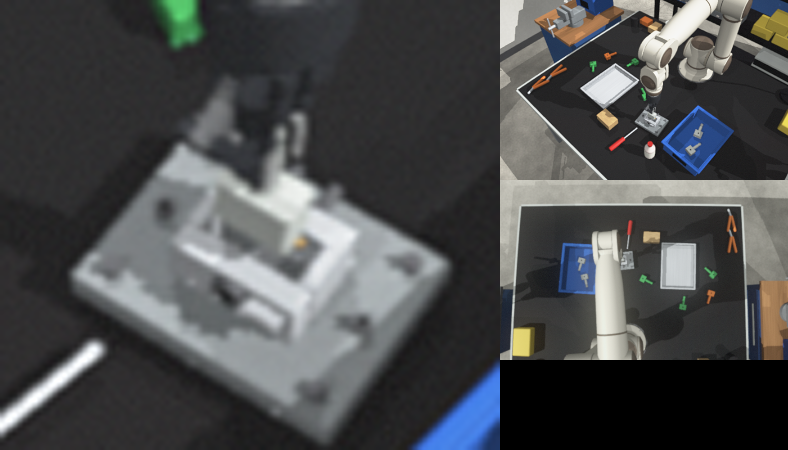

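Run:
```python
from h import *
P,d,o=cloud(dict(np.load("scene2.npz"))); x,y,z=P[...,0],P[...,1],P[...,2]
a=np.radians(6.7); u=(x-.5497)*np.cos(a)+(y-.0495)*np.sin(a); v=-(x-.5497)*np.sin(a)+(y-.0495)*np.cos(a)
m=(abs(u)<.016)&(abs(v)<.028)&(z>.06)&(z<.125)
for r in range(245,285):
    s=[(c,round(u[r,c]*1e3),round(v[r,c]*1e3),round(z[r,c]*1e3)) for c in range(318,352) if m[r,c]]
    if s: print(r,*[f"{c}:{a},{b},{q}" for c,a,b,q in s[::2]])
```

```text
247 343:-8,10,123
248 341:-3,7,123
249 329:9,-20,110 331:3,-18,104
250 328:12,-21,108 330:9,-17,107 341:-9,4,104 343:-14,7,100
251 328:12,-21,104 330:10,-16,106 332:5,-13,102 340:4,9,119 342:-6,9,108 344:-8,13,108
252 328:11,-21,98 330:14,-14,107 332:9,-11,103 334:8,-6,107 341:-6,6,100 343:-8,11,102 345:-7,17,108
253 328:11,-21,93 330:13,-14,101 332:13,-9,106 334:7,-6,101 336:7,0,107 338:7,5,111 340:2,8,106 342:-1,12,107 344:-3,17,109 346:-9,19,102
254 328:12,-21,89 330:15,-13,101 332:10,-10,97 335:11,-1,106 337:7,3,104 339:4,7,103 341:1,11,104 343:-2,15,103 345:-3,20,106 347:-9,22,100
255 328:10,-22,82 330:15,-13,97 332:11,-9,94 334:14,-2,105 336:11,2,103 338:10,8,108 340:9,13,111 342:3,15,105 344:2,20,108 346:-6,21,99
256 328:14,-19,84 330:14,-14,89 332:11,-9,90 334:10,-4,93 336:13,3,103 338:12,9,106 340:8,12,105 342:7,17,107 344:1,20,103 346:-8,20,90
257 328:11,-21,74 330:12,-14,82 332:13,-8,89 334:12,-3,92 336:14,4,101 338:14,10,105 340:10,13,103 342:10,19,109 344:3,21,102 346:-7,21,89
258 329:12,-17,74 331:12,-11,80 333:14,-4,88 335:13,1,91 337:14,8,100 339:12,12,101 341:12,18,105 343:8,21,102 345:-1,22,93
259 330:12,-14,73 332:14,-7,81 334:11,-3,82 336:12,4,88 338:15,11,99 340:11,15,97 342:12,21,103 344:5,23,96 346:-5,23,83
260 332:13,-8,74 334:12,-2,79 336:14,5,87 338:11,9,86 340:12,15,94 342:14,22,102 344:4,22,90 346:-7,22,76
261 334:13,-1,76 336:12,4,80 338:11,9,83 340:11,15,87 342:13,22,97 344:1,21,80
262 335:13,1,73 337:12,7,76 339:10,12,78 341:11,18,85 343:7,21,83
263 337:11,6,70 339:13,14,80 341:14,20,86 343:4,20,74
264 339:12,13,74 341:12,19,79 343:5,21,70
265 341:14,20,78
```

```bash
python3 -c "
from h import *
o=get_obs(); print(o['time'],o['ee_pos'],o['wrist_force'],o['opening']); print(job_done())"
```

```text
30.75 [0.54973332 0.04935051 0.12405347] [ 0.98959373 -0.28658568 -1.28684317] 0.014128811811266124
the job is handed in; nothing more can be done
None
```

The job is done and handed in at 30.8 s. Both finished spigots lie released in the blue tote, and the stuck spigot is free and held upright above its nest. No verdict was reported.

- **Finished spigots:** I gripped each by its foot, lowered it to a few millimetres or less above the tote floor and released it. The scene and top pictures show both lying there.
- **Rocking:** I rocked the stuck spigot by its pin, starting towards +y, at least three times each way. On most swings the tool moved enough for about 6–9 degrees of lean. The depth points on the foot agreed roughly but were noisy.
- **Final hold:** The last depth check shows the foot level and centred over the nest to within a few millimetres, with its underside about 15 mm above the walls. The wrist force was down to the spigot's weight, so it is clear of the jig.
- **Jig dragged:** On one +y swing the upward pull reached about 23 N, and the jig slid roughly 10–13 mm along the bench. The two ways I measured this disagreed by 2–3 mm. I eased the pull, the jig did not move again, and it ended level and within the 25 mm limit.
- **Carton, bottle and screwdriver:** I did not touch them. I judged this from the pictures and did not measure it.

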